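Set out the waxing place

TASK

Set the little turned box up for waxing. On the back half of the plywood board (the half away from the robot) lay the two square pen blanks side by side as bearers, level with each other, each running left to right along the board with a gap of about 30 mm between them, and stand the turned box upright across both so that it is over the middle of the back half; set the flat wax tin down in the middle of the board's front half, and lay the sanding block flat in the middle of the metal tray, lengthwise along the tray. Leave the small glue bottle standing where it is, and let go of everything.

Things in the scene. Friction and masses are not known exactly. Their poses are not given: they have to be found in the camera images.
- finishing_board: plywood finishing board lying on the bench, fixed, 220 (x) x 150 (y) x 12 mm, with a solid wood strip along its front and back edges. Origin: centre of its underside; top face 12 mm above. Its x axis points to its back edge (away from the robot, within 0.12 rad), y to the left. The middle of its back half is at x = +55 mm, that of its front half at x = -55 mm. It may be left or right of the tray
- tray: shallow oblong tray of pale sheet aluminium with a patch of fine shavings on its floor (flat, no obstacle), fixed, 236 (x) x 154 (y) x 19 mm over a rolled rim; level floor 202 x 120 mm, 2 mm above the bench. Origin: centre of its underside; x along its long side, away from the robot within 0.12 rad
- bearer_red: pen blank: straight square wooden stick of reddish wood, 20 (x) x 130 (y) x 20 (z) mm, lying loose. Origin: centre of its underside; y along its length. One of the two bearers; either may be the front one
- bearer_dark: pen blank: straight square wooden stick of dark brown wood, 20 (x) x 128 (y) x 20 (z) mm, lying loose. Origin: centre of its underside; y along its length. One of the two bearers; either may be the front one
- wooden_box: small round turned wooden box, dark body with a pale domed lid and knob (lid fixed on), 57 mm across, 66 mm high with the knob, standing upright. Origin: centre of its underside, z up. Grip it round its body about 25 mm above its underside
- wax: flat round tin of paste wax, 69 mm across its lid (lid fixed on), 32 mm high, standing on its base. Origin: centre of its underside, z up
- sander: sanding block: flat brown oblong block wrapped in paper, 52 (x) x 90 (y) x 27 (z) mm, lying flat. Origin: centre of its underside; y along its length
- glue: small white glue bottle with a tall pointed cap, 27 mm across, 89 mm high, standing loose; a bystander not to be moved. Origin: centre of its underside, z up
Things that resemble listed ones, but are neither listed nor needed, are in the scene too. Several things look just like the wax: the one meant starts farthest to the robot's left.

How it is judged:
By the outcome, as a careful person would: the job done as asked, in the order asked, and still so for the second after the job is handed in, with the robot touching nothing.
It also fails if it takes over 125 s, if anything falls off the work surface, if the arm or the gripper's body presses on something with over 40 N, if the wrist force passes 120 N, or if a joint passes its speed limit or range.

ROBOT

A 6-joint arm with a two-finger parallel gripper is mounted at the origin on a cart in front of the work surface, level with it; the furniture and walls round the work are solid. World frame = base frame: x ahead of the robot, y to its left, z up, the work surface at z = 0. Lengths are in mm, angles in rad, forces in N, time in s.
With the tool pointing down it reaches from about 350 to 775 mm from the base axis. Payload 7.3 kg.
Tool frame: the origin (TCP) lies midway between the tips of the shut fingers; the grasp point (between the pads) lies 19 mm behind it; z points along the fingers, y is the line along which they close (so a half turn about z gives the same grasp; the last joint's range is limited). The gripper opens to 92 mm and grips with 3 to 60 N. Pads are 19 mm wide; open, the fingers measure 130 mm over their backs; the gripper's body (75 mm by 190 mm) begins 47 mm behind the grasp point.
Start: joints at [-1.473, 0.342, 1.524, -0, 1.275, -0.146], TCP at [126.752, -509.489, 226.741] pointing down, gripper open.
Joint ranges: [-2.53, 2.53], [-0.77, 2.02], [0.04, 2.7], [-1, 4.14], [0.28, 2.66], [-3.11, 3.11]. Speed limits (rad/s): [2.57, 2.57, 3.14, 3.14, 3.14, 3.14].

INTERFACE

Orientations are given as [roll, pitch, yaw] about the fixed x, y, z axes, in that order (R = Rz(yaw) Ry(pitch) Rx(roll)).
In Python, from plant import monitor, optics, workorder gives the robot as it stands. The module is installed in compiled form; this text tells all that it offers.
- The arm moves only by the tool servo_tool, never from a script. Its arguments are lists of equal length, an entry for each row: "linear": the shift along the tool's x, y, z as a fraction of full scale, a list of three; "spin": the turn about the tool's z as a fraction of full scale. In form: {"linear": [[dx, dy, dz], ...], "spin": [spin, ...]}. A call has exactly 8 rows; each row shifts and turns the commanded pose from where the row before left it, along the tool's axes as they then stand; what a row does not reach is not made up. Full scale, the value 1, is 200 mm for a shift and 90 degrees for a turn. A row lasts 1/8 s, in which the tool goes at most 62.5 mm and 10.7 degrees, less where a joint would pass 70% of its speed; a pose out of reach is approached as far as the arm can. A call with a number of a shift or a turn outside -1 to 1 is refused whole. A call with a gripper value outside its range is refused whole. "hand" is the opening, from -1 (shut) to 1 (fully open), set as the call begins (left out, the last holds). The fingers move at their own pace and stop on an object; the grip force is fixed at half the most. Time passes only in rows, so rows that do not move let the fingers close, or fill a call up. It gives the time, the measured TCP pose, the force, the opening and the grip force at its end, in the units of the state.
- monitor.get_obs(): the state, without advancing time (a new reading comes with each control period).
- optics.capture(name): name is "scene" or "top" or "wrist"; returns a dict with "frame" (480x640x3 uint8, blue, green, red), "K" (3x3 intrinsics, pixels), "world_to_cam" (4x4, takes a point from world to camera coordinates). Camera axes: x right, y down, z forward; pixel columns grow to the right and rows downward; lengths in mm; the calibration is good to about 2 mm. A picture is of the moment at which its call begins. There is no depth.
- workorder.close_job(): hands the job in; it is judged then, once.
The state is a dict: "time": time; "joint_positions": joint angles; "dq": joint speeds; "tau": joint torques, N m; "tool_pos": TCP position; "tcp_rot": TCP orientation; "contact_force": force on the tool from outside, world axes, zero at the start; "moment": the same for the moment, N m; "grip_width": finger opening in mm; "finger_force": force on a finger pad.
Only numpy, scipy, OpenCV 4.12 (cv2) and the standard library are available. Lean on these libraries where they do the work, as an engineer would, in place of code of your own. Each camera call takes 0.05 s, during which the arm holds its last target. There are 200 camera calls.

## Working session

There is one attempt and no reset: what is moved stays moved. The work goes in short steps, Python scripts to look and compute and a tool call to move; the robot and the scene stay as the last step left them, time stands still between calls to the robot, and variables do not carry over. Pictures are saved under pics/ and viewed, at most 17 in all, crops included, and the job is handed in when it is done.

Besides the shell and the picture viewer there is one more tool, called after "Emit:" in YAML: its name, and indented under it one key for each argument. servo_tool: Moves the arm, as the interface text tells. Shift numbers are shares of 200 mm and turn numbers shares of 90 degrees, none past 1 either way. Its arguments: {"type":"object","properties":{"linear":{"type":"array","items":{"type":"array","items":{"type":"number","minimum":-1,"maximum":1}}},"spin":{"type":"array","items":{"type":"number","minimum":-1,"maximum":1}},"hand":{"type":"number"}},"required":["linear","spin"]}

```bash
mkdir -p pics; python3 - <<'E'
from plant import monitor, optics
import cv2,pickle
o=monitor.get_obs();print(o)
d={}
for n in("scene","top","wrist"):
    c=optics.capture(n);d[n]=c;cv2.imwrite(f"pics/{n}0.png",c["frame"])
    print(n,c["K"].round(1).tolist(),c["world_to_cam"].round(3).tolist())
pickle.dump(d,open("d0.pkl","wb"))
E
```

```text
{'time': 0.0, 'joint_positions': array([-1.47301358e+00,  3.42739353e-01,  1.52501388e+00,  1.66290346e-05,
        1.27537059e+00, -1.46036873e-01]), 'dq': array([-0.0006131 , -0.00115698,  0.00121848, -0.00069384, -0.00105615,
        0.00137108]), 'tau': array([-1.04150106e-04, -4.31242418e+01, -2.44215882e+01,  7.18101813e-02,
        5.59618778e-02, -1.05017259e-04]), 'tool_pos': array([ 126.70944507, -509.07129088,  226.03741627]), 'tcp_rot': array([-3.14008010e+00, -2.38544995e-04,  2.43814590e-01]), 'contact_force': array([ 0.06712277, -0.32517128, -0.15167798]), 'moment': array([-0.01057559, -0.01037229,  0.02228662]), 'finger_force': 0.0, 'grip_width': 91.83233136106274}
scene [[440.3, 0.0, 317.2], [0.0, 440.3, 234.7], [0.0, 0.0, 1.0]] [[-0.585, -0.811, -0.0, 296.767], [-0.466, 0.336, -0.818, 294.044], [0.664, -0.479, -0.575, 714.761], [0.0, 0.0, 0.0, 1.0]]
top [[613.4, 0.0, 313.0], [0.0, 613.4, 234.5], [0.0, 0.0, 1.0]] [[0.017, -1.0, 0.019, -54.265], [-0.984, -0.02, -0.177, 517.916], [0.177, -0.016, -0.984, 1610.759], [0.0, 0.0, 0.0, 1.0]]
wrist [[428.2, 0.0, 320.9], [0.0, 428.2, 245.6], [0.0, 0.0, 1.0]] [[0.243, -0.97, -0.002, -523.942], [-0.926, -0.233, 0.297, -38.368], [-0.289, -0.07, -0.955, 392.092], [0.0, 0.0, 0.0, 1.0]]
```

View pics/scene0.png

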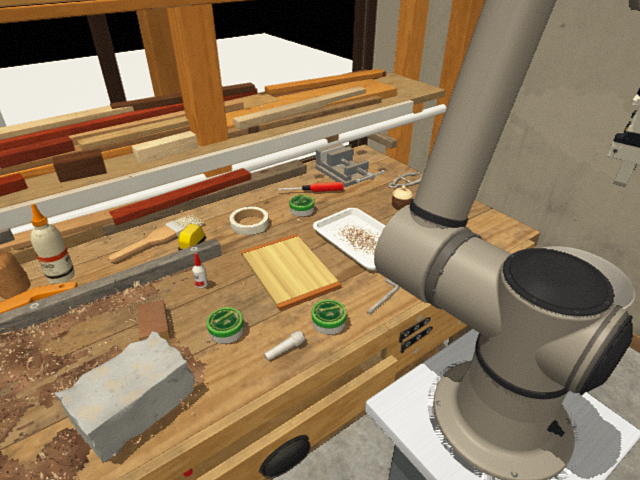

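View pics/top0.png

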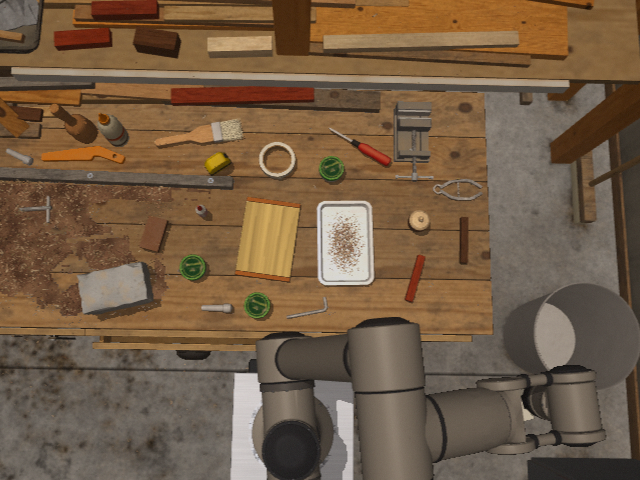

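The scene view shows the board (290,270), tray (350,235) and three green tins at (225,323), (329,316) and (302,205). In the top view:
- Tins at (193,266), (257,305) and (332,168). The leftmost, (193,266), is the wax.
- Red blank (415,278) and dark blank (463,240). The other red and dark sticks lie on the back shelf or rail.
- Box (419,220).
- Brown sander (154,235). The grey block at (115,287) is not it.
- Glue (202,210), with the larger look-alike bottle at (112,127).

```bash
cat > h.py <<'E'
import numpy as np, cv2
def ray(c,px):
    M=c["world_to_cam"];R=M[:3,:3];C=-R.T@M[:3,3]
    d=R.T@np.linalg.inv(c["K"])@np.array([*px,1.]);return C,d/np.linalg.norm(d)
def plane(c,px,z):
    C,d=ray(c,px);return C+d*(z-C[2])/d[2]
def tri(*obs):  # (cam,px)...
    A=np.zeros((3,3));b=np.zeros(3)
    for c,p in obs:
        C,d=ray(c,p);P=np.eye(3)-np.outer(d,d);A+=P;b+=P@C
    X=np.linalg.solve(A,b)
    return X,[round(float(np.linalg.norm((np.eye(3)-np.outer(d,d))@(X-C))),1) for C,d in (ray(*o) for o in obs)]
def proj(c,X):
    M=c["world_to_cam"];p=c["K"]@(M[:3,:3]@np.asarray(X,float)+M[:3,3]);return p[:2]/p[2]
def crop(f,x0,y0,w,h,s,name):
    im=cv2.resize(f[y0:y0+h,x0:x0+w],None,fx=s,fy=s,interpolation=cv2.INTER_CUBIC)
    for i in range(0,w,20): cv2.putText(im,str(x0+i),(i*s,10),0,.35,(255,255,255),1);cv2.line(im,(i*s,12),(i*s,18),(255,255,255),1)
    for i in range(0,h,20): cv2.putText(im,str(y0+i),(0,i*s+4),0,.35,(255,255,255),1);cv2.line(im,(24,i*s),(30,i*s),(255,255,255),1)
    cv2.imwrite("pics/"+name,im)
E
python3 - <<'E'
import pickle;from h import *
d=pickle.load(open("d0.pkl","rb"));t=d["top"];s=d["scene"]
crop(t["frame"],135,180,200,145,4,"tl.png");crop(t["frame"],310,180,200,145,4,"tr.png")
for n,p,z in [("sander",(154,235),27),("wax",(193,266),32),("red",(415,278),20),("dark",(463,240),20),("box",(419,220),50),("glue",(202,210),60),("board",(268,240),12),("tray",(345,243),10)]:
    print(n,plane(t,p,z).round(),np.hypot(*plane(t,p,z)[:2]).round())
E
```

```text
sander [512. 388.  27.] 642.0
wax [429. 277.  32.] 510.0
red [ 409. -325.   20.] 522.0
dark [ 516. -459.   20.] 691.0
box [ 564. -332.   50.] 654.0
glue [577. 255.  60.] 631.0
board [507.  78.  12.] 513.0
tray [ 503. -134.   10.] 521.0
```

View pics/tl.png

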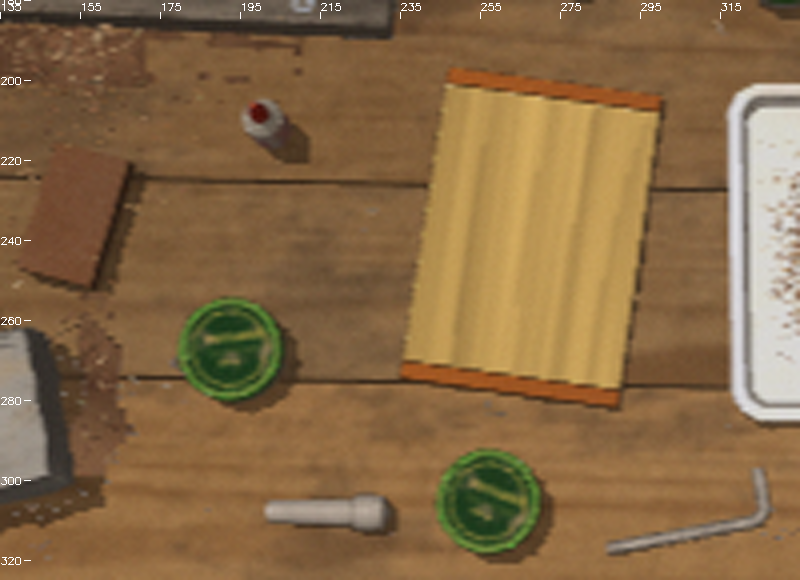

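View pics/tr.png

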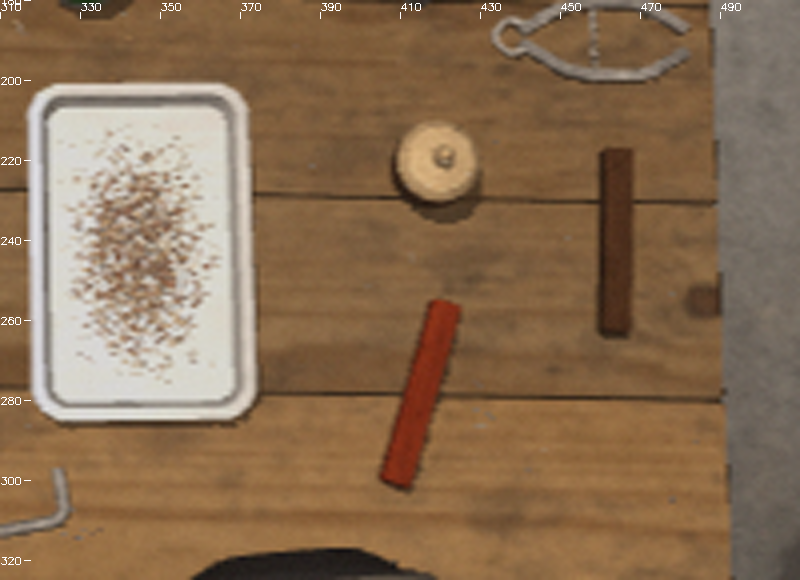

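The left crop shows the sander (154,234), glue cap (200,208), wax (193,267), look-alike tin (257,305), and board corners (247,197), (301,204), (235,274) and (290,282). The right crop shows the box knob (421,219), red blank ends (422,256) and (409,301), and dark blank (464,240). Next I move over the right-hand group for close wrist views.

Emit:
servo_tool:
  linear:
    - [0.25,-0.02,0]
    - [0.26,-0.02,0]
    - [0.26,-0.02,0]
    - [0.26,-0.02,0]
    - [0.26,-0.02,0]
    - [0.26,-0.02,0]
    - [0.26,-0.02,0]
    - [0.25,-0.02,0]
  spin: [0,0,0,0,0,0,0,0]
  hand: 1

```text
time: 1.15
tool_pos: [520.3, -378.1, 226.3]
tcp_rot: [-3.141, 0.0, 0.244]
contact_force: [-0.2, -0.0, -0.4]
grip_width: 92.3
finger_force: 0.0
```

```bash
python3 - <<'E'
from plant import monitor, optics
import pickle; from h import *
o=monitor.get_obs();print(o["time"],o["tool_pos"].round(1),o["tcp_rot"].round(4))
c=optics.capture("wrist");pickle.dump(c,open("w1.pkl","wb"));cv2.imwrite("pics/w1.png",c["frame"])
E
```

```text
1.15 [ 520.3 -378.1  226.3] [-3.1412e+00  4.0000e-04  2.4390e-01]
```

View pics/w1.png

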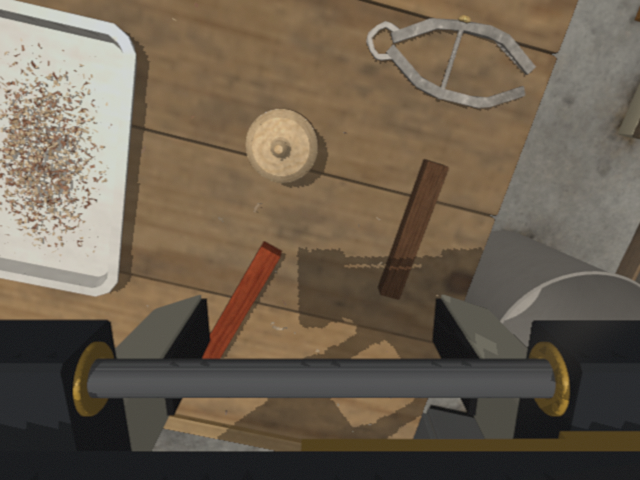

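The wrist view shows the box knob (281,150), the dark blank from (436,162) to (389,295), and the red blank partly hidden with its far end at (271,247). I'll back off for a second view of all three.

Emit:
servo_tool:
  linear:
    - [-0.15,-0.1,0]
    - [-0.15,-0.1,0]
    - [-0.14,-0.1,0]
    - [0,0,0]
    - [0,0,0]
    - [0,0,0]
    - [0,0,0]
    - [0,0,0]
  spin: [0,0,0,0.08,0.075,0,0,0]

```text
time: 2.2
tool_pos: [419.0, -341.9, 226.6]
tcp_rot: [-3.141, 0.0, 0.002]
contact_force: [-0.6, 0.1, -0.9]
grip_width: 91.6
finger_force: 0.0
```

```bash
python3 - <<'E'
from plant import monitor, optics
import pickle; from h import *
o=monitor.get_obs();print(o["time"],o["tool_pos"].round(1),o["tcp_rot"].round(4))
c=optics.capture("wrist");pickle.dump(c,open("w2.pkl","wb"))
w1=pickle.load(open("w1.pkl","rb"))
a=cv2.resize(w1["frame"][80:360,180:500],(640,560),interpolation=cv2.INTER_CUBIC)
crop(c["frame"],180,80,400,300,2,"w2.png")
E
```

```text
2.2 [ 419.  -341.9  226.6] [-3.1414e+00  2.0000e-04  1.7000e-03]
```

View pics/w2.png

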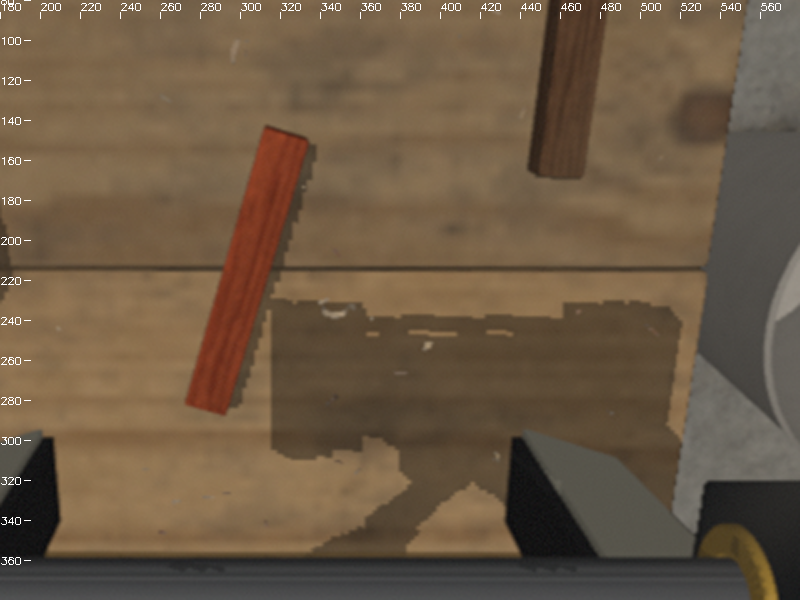

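The crop shows the red blank's top face with corners (313,144), (333,149), (292,287) and (273,281), and the dark blank's near end at (450,168)–(471,169).

```bash
python3 - <<'E'
import pickle; from h import *
d=pickle.load(open("d0.pkl","rb"));t=d["top"];w1=pickle.load(open("w1.pkl","rb"));w2=pickle.load(open("w2.pkl","rb"))
cr=lambda X,Y:(180+X/2,80+Y/2); tr=lambda X,Y:(310+X/4,180+Y/4); tl=lambda X,Y:(135+X/4,180+Y/4)
red=np.array([plane(w2,cr(*p),20) for p in [(266,128),(306,138),(225,414),(186,403)]])
print(red.round(1),red.mean(0).round(1),np.linalg.norm(red[0]-red[3]),np.linalg.norm(red[0]-red[1]))
print("redtri far",tri((w1,(271,246)),(w2,(323,146.5)),(t,tr(446,303))))
print("redtri near",tri((w2,(282.7,284.2)),(t,tr(395,485))))
v=(red[0]+red[1]-red[2]-red[3]);print("red ang",np.arctan2(v[1],v[0]))
dk=np.array([plane(w1,p,20) for p in [(425,160),(447,164),(399,298),(382,294)]])
print(dk.round(1),dk.mean(0).round(1));v=dk[0]+dk[1]-dk[2]-dk[3];print(np.arctan2(v[1],v[0]),np.linalg.norm(v)/2)
print("dark near tri",tri((w1,(390.5,296)),(w2,(461,168.5)),(t,tr(616,336))))
print("dark near w2",plane(w2,(461,168.5),20), "top far/near",plane(t,tr(616,149),20),plane(t,tr(616,336),20))
print("knob",tri((w1,(281,149)),(t,tr(445,155))))
bc=[plane(t,tl(*p),12) for p in [(450,68),(664,97),(620,408),(401,375)]]
bc=np.array(bc);print("board",bc.round(1),bc.mean(0).round(1));v=bc[0]+bc[1]-bc[2]-bc[3];print(np.arctan2(v[1],v[0]),np.linalg.norm(v)/2);v=bc[0]+bc[3]-bc[1]-bc[2];print(np.arctan2(-v[0],v[1]),np.linalg.norm(v)/2)
tc=np.array([plane(t,tr(*p),19) for p in [(30,84),(248,84),(257,423),(33,423)]]);print("tray",tc.round(1),tc.mean(0).round(1));v=tc[0]+tc[1]-tc[2]-tc[3];print(np.arctan2(v[1],v[0]))
E
```

```text
[[ 474.3 -334.8   20. ]
 [ 470.3 -351.5   20. ]
 [ 345.8 -315.7   20. ]
 [ 351.2 -297.9   20. ]] [ 410.4 -325.    20. ] 128.52232221307193 17.148878976487005
redtri far (array([ 472.28497664, -343.53059518,    9.67800868]), [1.9, 0.9, 1.8])
redtri near (array([ 346.22711594, -306.97731653,   15.45562326]), [0.8, 0.8])
red ang -0.2859058370474038
[[ 582.6 -452.1   20. ]
 [ 583.9 -471.1   20. ]
 [ 456.5 -468.3   20. ]
 [ 456.5 -451.9   20. ]] [ 519.9 -460.9   20. ]
-0.012202178480045296 126.71738148264019
dark near tri (array([ 452.06769961, -463.52006618,    7.38806506]), [0.4, 1.0, 0.7])
dark near w2 [ 454.50409738 -459.85159187   20.        ] top far/near [ 580.57095642 -463.21732868   20.        ] [ 449.8424362 -459.6685686   20.       ]
knob (array([ 565.73998064, -336.00859992,   59.8436467 ]), [0.4, 0.4])
board [[627.4 138.9  12. ]
 [609.8 -10.5  12. ]
 [392.5  15.1  12. ]
 [412.2 164.5  12. ]] [510.5  77.   12. ]
-0.11782414270297097 217.7974761895638
-0.12413252158452087 150.54091798866153
tray [[ 618.4  -56.1   19. ]
 [ 621.7 -207.7   19. ]
 [ 385.8 -213.7   19. ]
 [ 383.   -61.7   19. ]] [ 502.2 -134.8   19. ]
0.02472462449621896
```

The sizes and heights agree with the text. Red is centred at (410,-325) at -0.286 rad, and dark at (518,-461) at about -0.01 rad. The board is centred at (510,77) with yaw -0.12. I'll grasp red now.

Emit:
servo_tool:
  linear:
    - [-0.045,-0.085,0.15]
    - [0,0,0.2]
    - [0,0,0.2]
    - [0,0,0.2]
    - [0,0,0.2]
    - [0,0,0.1]
    - [0,0,0.06]
    - [0,0,0]
  spin: [0,0.092,0.091,0,0,0,0,0]

```text
time: 3.25
tool_pos: [409.8, -324.9, 4.3]
tcp_rot: [-3.141, 0.001, -0.287]
contact_force: [0.2, 0.3, -0.3]
grip_width: 91.8
finger_force: 0.0
```

Emit:
servo_tool:
  linear:
    - [0,0,0]
    - [0,0,0]
    - [0,0,0]
    - [0,0,0]
    - [0,0,0]
    - [0,0,0]
    - [0,0,0]
    - [0,0,0]
  spin: [0,0,0,0,0,0,0,0]
  hand: -1

```text
time: 4.25
tool_pos: [409.9, -325.0, 4.7]
tcp_rot: [3.142, 0.0, -0.287]
contact_force: [0.3, 0.3, 0.1]
grip_width: 20.0
finger_force: 30.0
```

Emit:
servo_tool:
  linear:
    - [0,0,-0.25]
    - [0,0,-0.25]
    - [-0.065,-0.24,-0.15]
    - [-0.065,-0.24,-0.15]
    - [-0.065,-0.24,-0.15]
    - [-0.065,-0.24,-0.15]
    - [-0.065,-0.24,-0.15]
    - [-0.065,-0.24,-0.15]
  spin: [0,0,0,0,0,0,0,0]

```text
time: 5.25
tool_pos: [416.3, -25.1, 285.7]
tcp_rot: [3.142, -0.0, -0.287]
contact_force: [1.8, -0.3, 0.2]
grip_width: 19.7
finger_force: 30.0
```

Emit:
servo_tool:
  linear:
    - [-0.065,-0.25,0]
    - [-0.065,-0.25,0]
    - [0,0,0]
    - [0,0,0]
    - [0,0,0]
    - [0,0,0]
    - [0,0,0]
    - [0,0,0]
  spin: [0,0,-0.061,-0.061,-0.061,0,0,0]

```text
time: 6.25
tool_pos: [420.1, 76.5, 284.7]
tcp_rot: [3.142, 0.0, -0.001]
contact_force: [-0.2, 0.1, -0.4]
grip_width: 19.6
finger_force: 30.0
```

```bash
python3 - <<'E'
from plant import monitor, optics
import pickle; from h import *
o=monitor.get_obs();print(o["time"],o["tool_pos"].round(1),o["tcp_rot"].round(4),o["grip_width"])
c=optics.capture("wrist");pickle.dump(c,open("w3.pkl","wb"));cv2.imwrite("pics/w3.png",c["frame"])
for p in [(627.4,138.9,12),(609.8,-10.5,12),(392.5,15.1,12),(412.2,164.5,12)]: print(proj(c,p).round())
crop(c["frame"],150,0,400,300,2,"w3.png")
E
```

```text
6.25 [420.1  76.5 284.7] [ 3.1415e+00  0.0000e+00 -9.0000e-04] 19.605848742718706
[250. -40.]
[420. -17.]
[381. 222.]
[235. 203.]
```

View pics/w3.png

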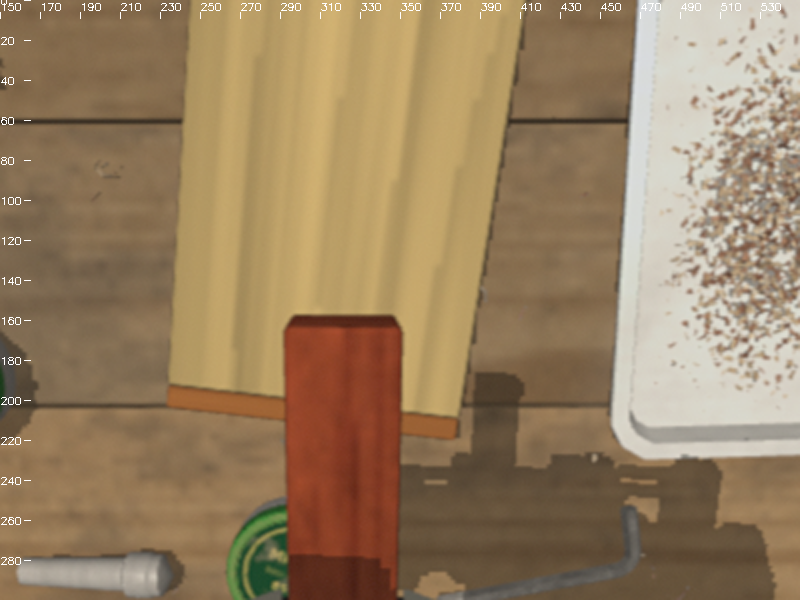

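The picture shows the board's near corners at (233,202) and (378,218), within 3 px of prediction. Its side edges leave the top of the frame at x=245 and x=411, and the red blank is held straight.

```bash
python3 - <<'E'
import pickle; from h import *
w=pickle.load(open("w3.pkl","rb"));t=pickle.load(open("d0.pkl","rb"))["top"]
P=lambda p:plane(w,p,12)[:2]
l,r,lt,rt=P((233.5,202.5)),P((378.5,218.5)),P((245,0)),P((411.5,0))
print(l,r,np.hypot(*(l-r)))
a1=np.arctan2(*(lt-l)[::-1]);a2=np.arctan2(*(rt-r)[::-1]);a3=np.arctan2(*(l-r)[::-1])-np.pi/2
a=-.122;ex=np.array([np.cos(a),np.sin(a)]);print(a1,a2,a3,"centre",(l+r)/2+110*ex)
print(tri((w,(233.5,202.5)),(t,(135+401/4,180+375/4))),tri((w,(378.5,218.5)),(t,(135+620/4,180+408/4))))
# far end of held red: top face corners
zt=284.7+16
for p in [(294,158.5),(348.5,158.5)]: print(plane(w,p,zt))
E
```

```text
[412.42325666 166.28187183] [395.76676641  17.33661642] 149.8737060907325
-0.11539166964321874 -0.10576021767035229 -0.11136690460750454 centre [513.27740639  78.4225099 ]
(array([412.36728684, 165.26743993,  12.84168955]), [0.9, 0.9]) (array([393.37310117,  15.60703839,   1.6178412 ]), [0.3, 0.3])
[486.2682504   85.51567877 300.7       ]
[486.28400001  67.66460734 300.7       ]
```

Emit:
servo_tool:
  linear:
    - [0.214,0.01,0.1]
    - [0.214,0.01,0.1]
    - [0.214,0.01,0.1]
    - [0.215,0.011,0.1]
    - [0,0,0.1]
    - [0,0,0.1]
    - [0,0,0.1]
    - [0,0,0.1]
  spin: [0,0,0,0,-0.116,-0.116,-0.116,-0.116]

```text
time: 7.3
tool_pos: [591.5, 68.3, 123.8]
tcp_rot: [-3.141, 0.0, 0.735]
contact_force: [-0.0, -0.1, -1.0]
grip_width: 20.0
finger_force: 30.0
```

Emit:
servo_tool:
  linear:
    - [0,0,0.1]
    - [0,0,0.1]
    - [0,0,0.1]
    - [0,0,0.05]
    - [0,0,0]
    - [0,0,0]
    - [0,0,0]
    - [0,0,0]
  spin: [-0.116,-0.116,-0.116,-0.116,0,0,0,0]

```text
time: 8.3
tool_pos: [591.8, 68.4, 55.2]
tcp_rot: [3.141, -0.0, 1.457]
contact_force: [-0.8, -0.9, -0.2]
grip_width: 19.8
finger_force: 30.0
```

Emit:
servo_tool:
  linear:
    - [0,0,0.08]
    - [0,0,0.06]
    - [0,0,0.03]
    - [0,0,0.01]
    - [0,0,0.01]
    - [0,0,0]
    - [0,0,0]
    - [0,0,0]
  spin: [0,0,0,0,0,0,0,0]

```text
time: 9.3
tool_pos: [591.6, 68.4, 16.8]
tcp_rot: [3.141, 0.0, 1.458]
contact_force: [0.7, 0.4, -0.9]
grip_width: 19.3
finger_force: 30.0
```

Emit:
servo_tool:
  linear:
    - [0,0,0]
    - [0,0,0]
    - [0,0,0]
    - [0,0,0]
    - [0,0,-0.1]
    - [0,0,-0.2]
    - [0,0,-0.25]
    - [0,0,-0.25]
  spin: [0,0,0,0,0,0,0,0]
  hand: -0.2

```text
time: 10.3
tool_pos: [591.3, 68.4, 178.1]
tcp_rot: [-3.141, 0.0, 1.458]
contact_force: [0.7, -0.4, -1.0]
grip_width: 36.8
finger_force: 0.0
```

Emit:
servo_tool:
  linear:
    - [-0.29,-0.007,0]
    - [-0.29,-0.007,0]
    - [-0.29,-0.007,0]
    - [-0.29,-0.007,0]
    - [-0.29,-0.007,0]
    - [-0.29,-0.007,0]
    - [-0.29,-0.007,0]
    - [-0.29,-0.007,0]
  spin: [0,0,0,0,0,0,0,0]
  hand: 1

```text
time: 11.3
tool_pos: [527.6, -393.2, 176.8]
tcp_rot: [3.141, 0.0, 1.458]
contact_force: [0.4, 0.0, -0.4]
grip_width: 91.6
finger_force: 0.0
```

Emit:
servo_tool:
  linear:
    - [-0.175,-0.004,0]
    - [-0.174,-0.004,0]
    - [0,0,0.05]
    - [0,0,0.1]
    - [0,0,0.1]
    - [0,0,0.1]
    - [0,0,0.1]
    - [0,0,0.1]
  spin: [0,0,0.117,0.117,0.117,0.117,0.117,0.117]

```text
time: 12.3
tool_pos: [518.6, -460.5, 66.0]
tcp_rot: [-3.141, 0.0, 0.349]
contact_force: [-0.1, -0.8, 1.2]
grip_width: 91.7
finger_force: 0.0
```

Emit:
servo_tool:
  linear:
    - [0,0,0]
    - [0,0,0]
    - [0,0,0]
    - [0,0,0]
    - [0,0,0]
    - [0,0,0]
    - [0,0,0]
    - [0,0,0]
  spin: [0.117,0.117,0,0,0,0,0,0]

```text
time: 13.3
tool_pos: [518.7, -460.6, 66.7]
tcp_rot: [3.141, -0.0, -0.012]
contact_force: [0.5, -0.2, -0.4]
grip_width: 91.7
finger_force: 0.0
```

Accurate. Now descend 62 mm and close.

Emit:
servo_tool:
  linear:
    - [0,0,0.1]
    - [0,0,0.1]
    - [0,0,0.07]
    - [0,0,0.04]
    - [0,0,0]
    - [0,0,0]
    - [0,0,0]
    - [0,0,0]
  spin: [0,0,0,0,0,0,0,0]

```text
time: 14.3
tool_pos: [518.9, -460.7, 5.2]
tcp_rot: [3.141, -0.001, -0.012]
contact_force: [-0.3, 0.2, 0.0]
grip_width: 91.9
finger_force: 0.0
```

Emit:
servo_tool:
  linear:
    - [0,0,0]
    - [0,0,0]
    - [0,0,0]
    - [0,0,0]
    - [0,0,0]
    - [0,0,0]
    - [0,0,0]
    - [0,0,0]
  spin: [0,0,0,0,0,0,0,0]
  hand: -1

```text
time: 15.3
tool_pos: [518.7, -460.6, 4.8]
tcp_rot: [3.141, -0.0, -0.012]
contact_force: [-0.0, -0.9, -1.1]
grip_width: 19.2
finger_force: 29.9
```

Emit:
servo_tool:
  linear:
    - [0,0,-0.28]
    - [0,0,-0.28]
    - [0,0,-0.28]
    - [-0.035,-0.26,-0.112]
    - [-0.035,-0.26,-0.112]
    - [-0.035,-0.26,-0.112]
    - [-0.035,-0.26,-0.112]
    - [-0.035,-0.26,-0.112]
  spin: [0,0,0,0,0,0,0,0]

```text
time: 16.3
tool_pos: [486.4, -198.4, 285.5]
tcp_rot: [3.142, -0.0, -0.012]
contact_force: [0.5, 0.3, -0.4]
grip_width: 19.0
finger_force: 29.9
```

Emit:
servo_tool:
  linear:
    - [-0.04,-0.274,0]
    - [-0.04,-0.274,0]
    - [-0.04,-0.274,0]
    - [-0.04,-0.274,0]
    - [-0.04,-0.274,0]
    - [0,0,0]
    - [0,0,0]
    - [0,0,0]
  spin: [0,0,0,0,0,0,0,0]

```text
time: 17.3
tool_pos: [450.5, 73.2, 284.6]
tcp_rot: [3.141, 0.0, -0.014]
contact_force: [0.7, -0.3, -0.5]
grip_width: 19.6
finger_force: 29.9
```

```bash
python3 - <<'E'
from plant import monitor, optics
import pickle; from h import *
o=monitor.get_obs();print(o["time"],o["tool_pos"].round(1),o["tcp_rot"].round(4),o["grip_width"])
c=optics.capture("wrist");pickle.dump(c,open("w4.pkl","wb"))
crop(c["frame"],170,0,320,240,2,"w4.png")
for x,y in [(10,-65),(-10,-65),(10,65),(-10,65)]: print(proj(c,(591.5+x*.993+y*.115,68.3-x*.115+y*.993,32)).round())
E
```

```text
17.3 [450.5  73.2 284.6] [ 3.1412  0.     -0.014 ] 19.619624593890435
[400.  36.]
[397.  60.]
[251.  19.]
[250.  44.]
```

View pics/w4.png

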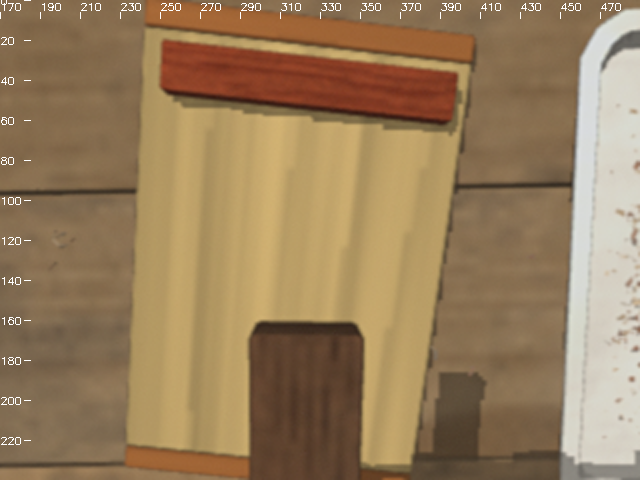

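The picture shows red on the back half of the board, corners (251,20), (398,36), (394,61) and (251,45), within about 2 px of prediction. The board's far-right corner is at (407,18) and its near-left corner at (233,232).

```bash
python3 - <<'E'
import pickle; from h import *
w=pickle.load(open("w4.pkl","rb"))
P=lambda X,Y,z:plane(w,(170+X/2,Y/2),z)[:2]
fr=P(475,38,12);nl=P(127,466,12);print(fr,nl,"centre",(fr+nl)/2,np.hypot(*(fr-nl)),np.hypot(220,150))
v=fr-nl;print("yaw",np.arctan2(v[1],v[0])-np.arctan2(-150,220))
r=[P(*p,32) for p in[(162,40),(457,73),(450,121),(162,88)]];r=np.array(r);print(r,r.mean(0))
v=r[0]+r[3]-r[1]-r[2];print(np.arctan2(-v[0],v[1]),np.hypot(*v)/2)
for p in [(258,322),(354,322)]: print(P(*p,300.6)) # held dark far end top
E
```

```text
[610.61558832  -6.85488285] [411.69032464 165.31671833] centre [511.15295648  79.23091774] 263.0861470695754 266.27053911388697
yaw -0.11501030816967273
[[607.84309198 131.91486502]
 [593.2925863    4.00914668]
 [573.99088458   6.30569298]
 [588.92359176 133.06938518]] [591.01253866  68.82477247]
-0.11525743374648123 128.18518685020442
[515.96809961  79.70386265]
[515.77415327  63.94921408]
```

Emit:
servo_tool:
  linear:
    - [0.152,-0.001,0.1]
    - [0.152,-0.001,0.1]
    - [0.151,-0.002,0.1]
    - [0,0,0.1]
    - [0,0,0.1]
    - [0,0,0.1]
    - [0,0,0.1]
    - [0,0,0.1]
  spin: [0,0,0,-0.117,-0.117,-0.117,-0.117,-0.117]

```text
time: 18.35
tool_pos: [541.5, 72.6, 123.9]
tcp_rot: [3.142, 0.0, 0.911]
contact_force: [-0.5, 0.2, -0.5]
grip_width: 19.0
finger_force: 29.9
```

Emit:
servo_tool:
  linear:
    - [0,0,0.1]
    - [0,0,0.1]
    - [0,0,0.1]
    - [0,0,0.07]
    - [0,0,0]
    - [0,0,0]
    - [0,0,0]
    - [0,0,0]
  spin: [-0.117,-0.117,-0.117,0,0,0,0,0]

```text
time: 19.35
tool_pos: [541.6, 74.1, 51.3]
tcp_rot: [3.141, -0.0, 1.458]
contact_force: [-0.3, 0.4, 0.1]
grip_width: 18.9
finger_force: 29.9
```

Emit:
servo_tool:
  linear:
    - [-0.004,0,0.07]
    - [0,0,0.05]
    - [0,0,0.03]
    - [0,0,0.01]
    - [0,0,0.012]
    - [0,0,0]
    - [0,0,0]
    - [0,0,0]
  spin: [0,0,0,0,0,0,0,0]

```text
time: 20.35
tool_pos: [541.4, 73.2, 16.7]
tcp_rot: [3.141, -0.0, 1.458]
contact_force: [-1.1, -1.1, 3.9]
grip_width: 19.3
finger_force: 29.9
```

Emit:
servo_tool:
  linear:
    - [0,0,0]
    - [0,0,0]
    - [0,0,0]
    - [0,0,0]
    - [0,0,-0.1]
    - [0,0,-0.2]
    - [0,0,-0.25]
    - [0,0,-0.25]
  spin: [0,0,0,0,0,0,0,0]
  hand: -0.32

```text
time: 21.35
tool_pos: [540.9, 73.2, 177.7]
tcp_rot: [-3.141, 0.0, 1.458]
contact_force: [0.2, 0.4, 0.2]
grip_width: 31.4
finger_force: 0.0
```

Emit:
servo_tool:
  linear:
    - [-0.265,0.044,0]
    - [-0.265,0.044,0]
    - [-0.265,0.044,0]
    - [-0.265,0.044,0]
    - [-0.265,0.044,0]
    - [-0.265,0.044,0]
    - [-0.265,0.044,0]
    - [-0.265,0.044,0]
  spin: [0,0,0,0,0,0,0,0]
  hand: 1

```text
time: 22.35
tool_pos: [563.2, -357.7, 176.2]
tcp_rot: [-3.142, -0.0, 1.458]
contact_force: [0.2, 0.2, -0.5]
grip_width: 91.3
finger_force: 0.0
```

Emit:
servo_tool:
  linear:
    - [-0.266,0.044,0]
    - [0,0,0]
    - [0,0,0]
    - [0,0,0]
    - [0,0,0]
    - [0,0,0]
    - [0,0,0]
    - [0,0,0]
  spin: [0,0,0,0,0,0,0,0]

```text
time: 23.35
tool_pos: [566.2, -409.8, 176.4]
tcp_rot: [3.142, 0.0, 1.458]
contact_force: [0.4, 0.5, -0.8]
grip_width: 91.5
finger_force: 0.0
```

```bash
python3 - <<'E'
from plant import monitor, optics
import pickle; from h import *
o=monitor.get_obs();print(o["time"],o["tool_pos"].round(1),o["tcp_rot"].round(4),o["grip_width"])
c=optics.capture("wrist");pickle.dump(c,open("w5.pkl","wb"));cv2.imwrite("pics/w5.png",c["frame"])
E
```

```text
23.35 [ 566.2 -409.8  176.4] [3.1415e+00 1.0000e-04 1.4581e+00] 91.45197937260578
```

View pics/w5.png

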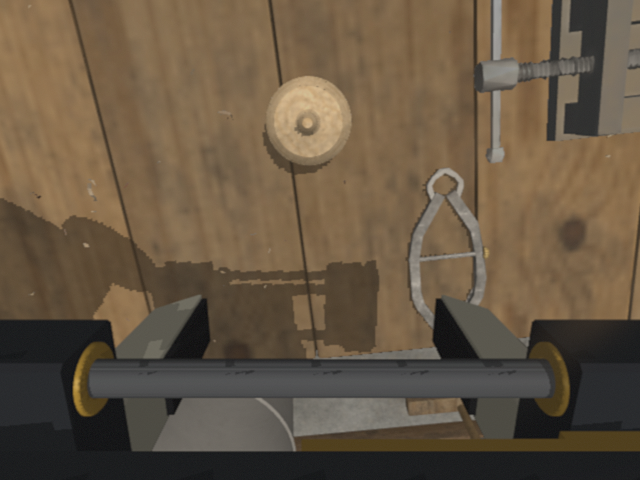

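The picture shows the box knob at (308,121) with its lid centred on (309,120), the caliper's near end at (445,172), and the vise handle's end at (495,155).

```bash
python3 - <<'E'
import pickle; from h import *
d=pickle.load(open("d0.pkl","rb"));t,s=d["top"],d["scene"];w1=pickle.load(open("w1.pkl","rb"));w5=pickle.load(open("w5.pkl","rb"))
print("knob tri",tri((w1,(281,149)),(w5,(308,121))),tri((w1,(281,149)),(w5,(308,121)),(t,(421.2,218.8))))
for z in(60,64):print(plane(w5,(308,121),z),plane(w1,(281,149),z))
for z in (45,50): print("lid",plane(w5,(308.7,119.5),z),plane(w1,(281.5,144),z))
print("rod end z0/40",plane(w5,(495,155),0),plane(w5,(495,155),50),"caliper",plane(w5,(445,172),3))
print("vise",plane(w5,(550,140),30),plane(w5,(478,75),50))
E
```

```text
knob tri (array([ 565.5506075 , -334.22506933,   47.72481531]), [1.0, 1.0]) (array([ 566.00959129, -335.10182368,   59.6025464 ]), [0.6, 1.8, 1.3])
[ 566.69653456 -333.40635133   60.        ] [ 566.01685561 -335.71574438   60.        ]
[ 566.81927003 -333.34598907   64.        ] [ 566.42022194 -335.99599017   64.        ]
lid [ 566.79987706 -332.75451766   45.        ] [ 568.29700294 -334.22125243   45.        ]
lid [ 566.94357254 -332.69421637   50.        ] [ 568.74539176 -334.57808778   50.        ]
rod end z0/40 [ 704.62739081 -375.13317925    0.        ] [ 685.28784561 -368.28232432   50.        ] caliper [ 665.30832844 -383.41394621    3.        ]
vise [ 730.7742358  -364.96426993   30.        ] [ 674.36791254 -318.04953367   50.        ]
```

Emit:
servo_tool:
  linear:
    - [0.188,-0.02,0]
    - [0.187,-0.02,0]
    - [0,0,0.2]
    - [0,0,0.2]
    - [0,0,0.2]
    - [0,0,0.15]
    - [0,0,0.1]
    - [0,0,0]
  spin: [0,0,0,0,0,0,0,0]

```text
time: 24.4
tool_pos: [566.0, -334.0, 5.0]
tcp_rot: [-3.139, -0.001, 1.458]
contact_force: [-0.4, -0.4, 0.4]
grip_width: 91.8
finger_force: 0.0
```

Emit:
servo_tool:
  linear:
    - [0,0,0]
    - [0,0,0]
    - [0,0,0]
    - [0,0,0]
    - [0,0,0]
    - [0,0,0]
    - [0,0,0]
    - [0,0,0]
  spin: [0,0,0,0,0,0,0,0]
  hand: -1

```text
time: 25.4
tool_pos: [566.8, -334.6, 6.8]
tcp_rot: [3.141, 0.0, 1.458]
contact_force: [-1.0, 0.7, 5.2]
grip_width: 55.4
finger_force: 30.0
```

Emit:
servo_tool:
  linear:
    - [0,0,-0.15]
    - [0,0,-0.28]
    - [0,0,-0.28]
    - [0.285,-0.04,-0.05]
    - [0.285,-0.04,-0.05]
    - [0.285,-0.04,-0.05]
    - [0.285,-0.04,-0.05]
    - [0.285,-0.04,-0.05]
  spin: [0,0,0,0,0,0,0,0]

```text
time: 26.4
tool_pos: [558.5, -44.9, 198.1]
tcp_rot: [-3.141, -0.0, 1.458]
contact_force: [1.9, 0.5, -1.6]
grip_width: 55.4
finger_force: 30.0
```

Emit:
servo_tool:
  linear:
    - [0,0,0]
    - [0,0,0]
    - [0,0,0]
    - [0,0,0]
    - [0,0,0]
    - [0,0,0]
    - [0,0,0]
    - [0,0,0]
  spin: [0,0,0,0,0,0,0,0]

```text
time: 27.4
tool_pos: [559.0, -46.7, 198.3]
tcp_rot: [3.141, 0.0, 1.458]
contact_force: [0.9, -0.5, -1.1]
grip_width: 55.1
finger_force: 30.0
```

```bash
python3 - <<'E'
from plant import monitor, optics
import pickle; from h import *
o=monitor.get_obs();print(o["time"],o["tool_pos"].round(1),o["tcp_rot"].round(4),o["grip_width"])
c=optics.capture("wrist");pickle.dump(c,open("w6.pkl","wb"));cv2.imwrite("pics/w6.png",c["frame"])
E
```

```text
27.4 [559.  -46.7 198.3] [3.1415e+00 1.0000e-04 1.4581e+00] 55.10212204831497
```

View pics/w6.png

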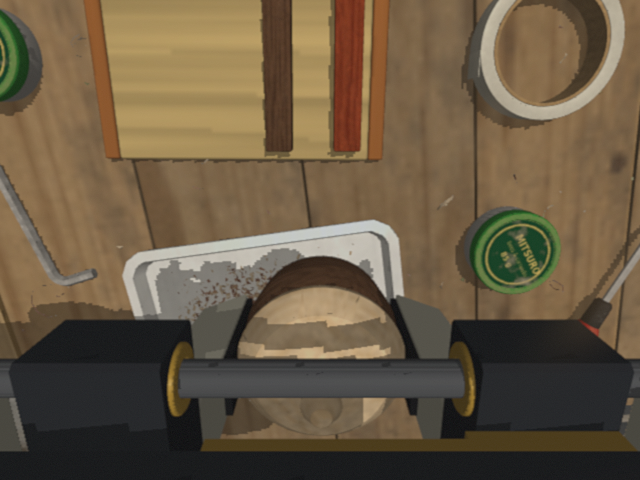

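The picture shows the dark blank (264–292 px) and red blank (334–362 px) parallel with their ends level at row 151. The 42 px gap is about 30 mm, and the box is held upright. I'll place it.

Emit:
servo_tool:
  linear:
    - [0.198,-0.01,0]
    - [0.198,-0.01,0]
    - [0.197,-0.01,0.05]
    - [0,0,0.2]
    - [0,0,0.2]
    - [0,0,0.2]
    - [0,0,0.04]
    - [0,0,0]
  spin: [0,0,0,0,0,0,0,0]

```text
time: 28.45
tool_pos: [566.8, 71.8, 60.8]
tcp_rot: [3.141, 0.0, 1.458]
contact_force: [-0.4, -0.1, -0.4]
grip_width: 55.0
finger_force: 30.0
```

Emit:
servo_tool:
  linear:
    - [0,0,0.04]
    - [0,0,0.03]
    - [0,0,0.02]
    - [0,0,0.01]
    - [0,0,0.005]
    - [0,0,0]
    - [0,0,0]
    - [0,0,0]
  spin: [0,0,0,0,0,0,0,0]

```text
time: 29.45
tool_pos: [566.4, 71.8, 39.4]
tcp_rot: [3.141, 0.0, 1.458]
contact_force: [-0.7, 0.4, -0.9]
grip_width: 55.4
finger_force: 30.0
```

Down a last 0.8 mm, release, and lift.

Emit:
servo_tool:
  linear:
    - [0,0,0.004]
    - [0,0,0]
    - [0,0,0]
    - [0,0,0]
    - [0,0,0]
    - [0,0,0]
    - [0,0,0]
    - [0,0,0]
  spin: [0,0,0,0,0,0,0,0]

```text
time: 30.45
tool_pos: [566.5, 71.8, 38.7]
tcp_rot: [3.141, 0.0, 1.458]
contact_force: [-1.3, 0.3, 6.3]
grip_width: 54.9
finger_force: 30.0
```

Emit:
servo_tool:
  linear:
    - [0,0,0]
    - [0,0,0]
    - [0,0,0]
    - [0,0,0]
    - [0,0,-0.1]
    - [0,0,-0.2]
    - [0,0,-0.25]
    - [0,0,-0.25]
  spin: [0,0,0,0,0,0,0,0]
  hand: 1

```text
time: 31.45
tool_pos: [566.1, 71.8, 199.9]
tcp_rot: [-3.141, 0.0, 1.458]
contact_force: [-0.3, -0.1, -0.2]
grip_width: 91.9
finger_force: 0.0
```

Emit:
servo_tool:
  linear:
    - [0.212,-0.107,-0.075]
    - [0.212,-0.107,-0.075]
    - [0.212,-0.107,-0.075]
    - [0.212,-0.107,-0.075]
    - [0,0,0]
    - [0,0,0]
    - [0,0,0]
    - [0,0,0]
  spin: [0,0,0,0,0,0,0,0]

```text
time: 32.45
tool_pos: [500.7, 248.9, 258.0]
tcp_rot: [-3.141, 0.001, 1.456]
contact_force: [-0.3, -0.9, -0.3]
grip_width: 92.0
finger_force: 0.0
```

```bash
python3 - <<'E'
from plant import monitor, optics
import pickle; from h import *
o=monitor.get_obs();print(o["time"],o["tool_pos"].round(1),o["tcp_rot"].round(4),o["grip_width"])
c=optics.capture("wrist");pickle.dump(c,open("w7.pkl","wb"));cv2.imwrite("pics/w7.png",c["frame"])
E
```

```text
32.45 [500.7 248.9 258. ] [-3.1409e+00  6.0000e-04  1.4564e+00] 91.95420863003943
```

View pics/w7.png

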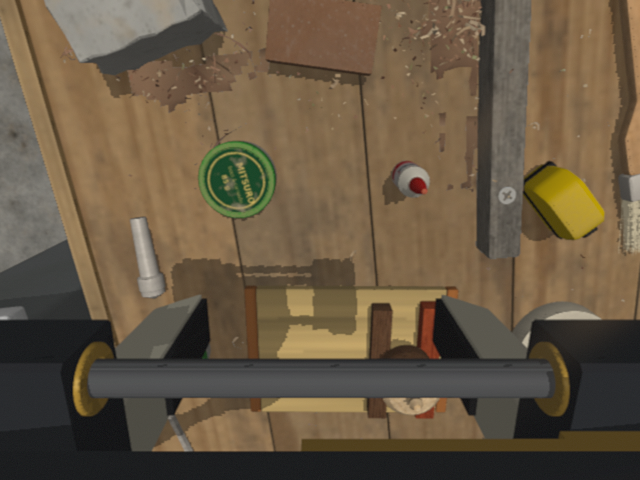

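The picture shows the wax lid (237,180), glue (410,180) still standing, the sander's near edge (270,60)–(371,68), and the stone at (140,30). The box sits on the bearers.

```bash
python3 - <<'E'
import pickle; from h import *
t=pickle.load(open("d0.pkl","rb"))["top"];w=pickle.load(open("w7.pkl","rb"))
print(tri((w,(237.5,179.5)),(t,(192.75,267.))));print(plane(w,(237.5,179.5),32),plane(t,(192.75,267),32))
tl=lambda X,Y:(135+X/4,180+Y/4)
q=np.array([plane(t,tl(*p),27) for p in [(60,147),(132,163),(95,288),(22,268)]]);print(q.round(1),q.mean(0));v=q[0]+q[1]-q[2]-q[3];print(np.arctan2(v[1],v[0]),np.hypot(*v[:2])/2)
print("w7 sander near edge",plane(w,(270,60),27),plane(w,(371,68),27)); print("stone corner",[plane(w,(220,28),z).round() for z in(0,50)])
E
```

```text
(array([427.0148473 , 279.12894993,  22.1782161 ]), [0.3, 0.3])
[428.86422806 280.61233185  32.        ] [426.03142411 277.12646227  32.        ]
[[562.6 401.6  27. ]
 [552.5 351.9  27. ]
 [465.7 371.8  27. ]
 [478.5 421.9  27. ]] [514.82967151 386.80562066  27.        ]
-0.23099727331641834 87.78965923511845
w7 sander near edge [471.96517296 375.83837139  27.        ] [555.69472387 360.08033227  27.        ]
stone corner [array([429., 410.,   0.]), array([439., 400.,  50.])]
```

Emit:
servo_tool:
  linear:
    - [0.056,-0.19,0.1]
    - [0.056,-0.188,0.1]
    - [0,0,0.24]
    - [0,0,0.24]
    - [0,0,0.24]
    - [0,0,0.2]
    - [0,0,0.1]
    - [0,0,0.04]
  spin: [0,0,0,0,0,0,0,0]

```text
time: 33.5
tool_pos: [427.5, 280.0, 5.3]
tcp_rot: [-3.14, 0.001, 1.457]
contact_force: [0.5, 0.3, 0.0]
grip_width: 91.6
finger_force: 0.0
```

Emit:
servo_tool:
  linear:
    - [0,0,0]
    - [0,0,0]
    - [0,0,0]
    - [0,0,0]
    - [0,0,0]
    - [0,0,0]
    - [0,0,0]
    - [0,0,0]
  spin: [0,0,0,0,0,0,0,0]
  hand: -1

```text
time: 34.5
tool_pos: [428.2, 280.9, 7.4]
tcp_rot: [3.14, -0.001, 1.458]
contact_force: [-0.6, -0.1, 6.7]
grip_width: 66.6
finger_force: 30.0
```

Emit:
servo_tool:
  linear:
    - [0,0,-0.15]
    - [0,0,-0.25]
    - [0,0,-0.2]
    - [-0.24,0.063,0]
    - [-0.24,0.063,0]
    - [-0.24,0.063,0]
    - [-0.238,0.064,0]
    - [0,0,0]
  spin: [0,0,0,0,0,0,0,0.111]

```text
time: 35.5
tool_pos: [456.8, 81.6, 126.5]
tcp_rot: [3.141, 0.001, 1.276]
contact_force: [-1.7, 0.1, -1.9]
grip_width: 67.0
finger_force: 30.0
```

Emit:
servo_tool:
  linear:
    - [0,0,0.05]
    - [0,0,0.05]
    - [0,0,0.05]
    - [0,0,0.05]
    - [0,0,0.05]
    - [0,0,0.05]
    - [0,0,0.05]
    - [0,0,0.05]
  spin: [0.111,0.111,0.111,0.111,0.111,0.112,0.112,0.112]

```text
time: 36.5
tool_pos: [456.3, 84.6, 46.1]
tcp_rot: [3.141, 0.0, -0.122]
contact_force: [0.4, 0.2, -0.7]
grip_width: 66.7
finger_force: 30.0
```

Emit:
servo_tool:
  linear:
    - [0,0,0.05]
    - [0,0,0.04]
    - [0,0,0.02]
    - [0,0,0.01]
    - [0,0,0.01]
    - [0,0,0.005]
    - [0,0,0]
    - [0,0,0]
  spin: [0,0,0,0,0,0,0,0]

```text
time: 37.5
tool_pos: [456.6, 84.6, 19.6]
tcp_rot: [3.142, -0.0, -0.116]
contact_force: [-0.1, -0.6, -2.5]
grip_width: 66.7
finger_force: 30.0
```

Emit:
servo_tool:
  linear:
    - [0,0,0.004]
    - [0,0,0.004]
    - [0,0,0]
    - [0,0,0]
    - [0,0,0]
    - [0,0,0]
    - [0,0,0]
    - [0,0,0]
  spin: [0,0,0,0,0,0,0,0]

```text
time: 38.5
tool_pos: [456.7, 84.6, 19.3]
tcp_rot: [3.142, -0.001, -0.116]
contact_force: [-4.4, -0.6, 15.4]
grip_width: 66.6
finger_force: 30.0
```

Emit:
servo_tool:
  linear:
    - [0,0,0]
    - [0,0,0]
    - [0,0,0]
    - [0,0,0]
    - [0,0,-0.1]
    - [0,0,-0.25]
    - [0,0,-0.28]
    - [0,0,-0.28]
  spin: [0,0,0,0,0,0,0,0]
  hand: 1

```text
time: 39.5
tool_pos: [456.1, 84.6, 201.5]
tcp_rot: [3.141, 0.0, -0.116]
contact_force: [1.2, -1.0, -0.1]
grip_width: 91.4
finger_force: 0.0
```

Emit:
servo_tool:
  linear:
    - [-0.051,-0.247,-0.02]
    - [-0.051,-0.247,-0.02]
    - [-0.051,-0.247,-0.02]
    - [-0.051,-0.247,-0.02]
    - [-0.051,-0.247,-0.02]
    - [-0.051,-0.247,-0.02]
    - [0,0,0]
    - [0,0,0]
  spin: [0,0,0,0,0,0,0.06,0]

```text
time: 40.5
tool_pos: [429.6, 386.4, 223.3]
tcp_rot: [3.141, 0.001, -0.208]
contact_force: [-0.4, -0.4, -1.2]
grip_width: 91.7
finger_force: 0.0
```

```bash
python3 - <<'E'
from plant import monitor, optics
import pickle; from h import *
o=monitor.get_obs();print(o["time"],o["tool_pos"].round(1),o["tcp_rot"].round(4),o["grip_width"])
c=optics.capture("wrist");pickle.dump(c,open("w8.pkl","wb"));crop(c["frame"],160,20,400,300,2,"w8.png")
E
```

```text
40.5 [429.6 386.4 223.3] [ 3.1407e+00  6.0000e-04 -2.0830e-01] 91.68044524109769
```

View pics/w8.png

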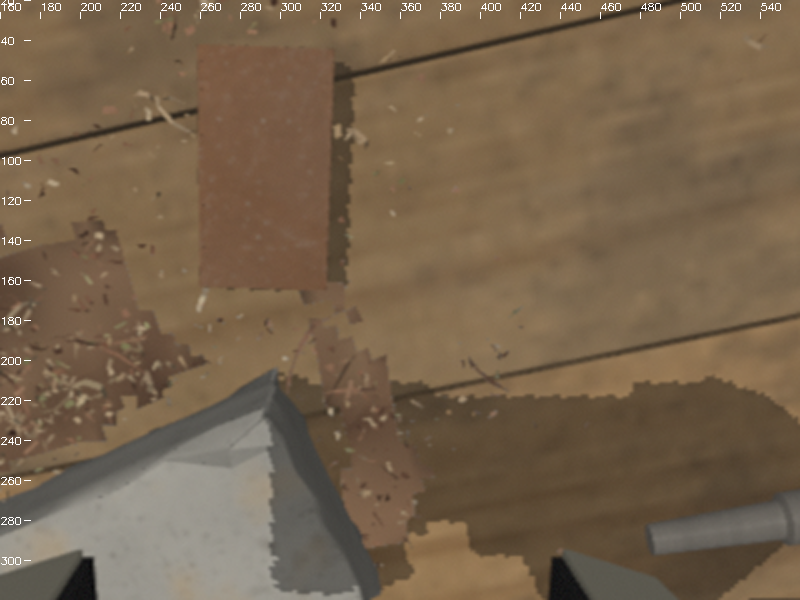

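The picture shows the sander's top-face corners at (258,43), (327,43), (323,165) and (260,164), with the stone's tip at (297,206).

```bash
python3 - <<'E'
import pickle; from h import *
w=pickle.load(open("w8.pkl","rb"));w7=pickle.load(open("w7.pkl","rb"));t=pickle.load(open("d0.pkl","rb"))["top"]
P=lambda X,Y,z:plane(w,(160+X/2,20+Y/2),z)
for z in (20,27):
    q=np.array([P(*p,z) for p in [(197,46),(334,47),(327,290),(201,288)]]);print(q.round(1).tolist(),q.mean(0).round(1))
    v=q[0]+q[1]-q[2]-q[3];print(np.arctan2(v[1],v[0]),np.hypot(*v[:2])/2,np.linalg.norm(q[0]-q[1]),np.linalg.norm(q[2]-q[3]))
tl=lambda X,Y:(135+X/4,180+Y/4)
print(tri((w,(323.5,165)),(w7,(270,60)),(t,tl(95,288))),tri((w,(327,43.5)),(w7,(371,68)),(t,tl(132,163))))
print("stone",[P(275,372,z).round() for z in (0,40,70)])
E
```

```text
[[568.0, 406.7, 20.0], [556.8, 355.1, 20.0], [466.6, 376.6, 20.0], [478.2, 427.9, 20.0]] [517.4 391.6  20. ]
-0.23303884964388302 92.50232488889941 52.80740744679079 52.62351276893851
[[566.9, 406.0, 27.0], [555.9, 355.4, 27.0], [467.4, 376.5, 27.0], [478.8, 426.8, 27.0]] [517.2 391.2  27. ]
-0.23303884964388302 90.7120617151588 51.78538819520713 51.60505256162745
(array([468.00890185, 376.84123948,  10.02749502]), [2.5, 2.5, 1.0]) (array([557.188316  , 357.27968831,  10.41538888]), [2.7, 4.1, 2.1])
stone [array([433., 408.,   0.]), array([441., 404.,  40.]), array([447., 401.,  70.])]
```

Emit:
servo_tool:
  linear:
    - [0.211,-0.055,0]
    - [0.211,-0.054,0.1]
    - [0,0,0.25]
    - [0,0,0.25]
    - [0,0,0.2]
    - [0,0,0.2]
    - [0,0,0.09]
    - [0,0,0]
  spin: [0,0,0.015,0,0,0,0,0]

```text
time: 41.55
tool_pos: [516.8, 389.1, 5.1]
tcp_rot: [3.14, 0.001, -0.234]
contact_force: [0.8, -0.2, 0.2]
grip_width: 91.9
finger_force: 0.0
```

Emit:
servo_tool:
  linear:
    - [0,0,0]
    - [0,0,0]
    - [0,0,0]
    - [0,0,0]
    - [0,0,0]
    - [0,0,0]
    - [0,0,0]
    - [0,0,0]
  spin: [0,0,0,0,0,0,0,0]
  hand: -1

```text
time: 42.55
tool_pos: [517.1, 389.9, 6.1]
tcp_rot: [-3.141, -0.0, -0.234]
contact_force: [-0.9, 0.0, 4.5]
grip_width: 49.9
finger_force: 30.0
```

Emit:
servo_tool:
  linear:
    - [0,0,-0.2]
    - [0,0,-0.3]
    - [0,0,-0.3]
    - [0,0,-0.3]
    - [0.004,0.28,-0.07]
    - [0.004,0.28,-0.07]
    - [0.004,0.28,-0.07]
    - [0.004,0.28,-0.07]
  spin: [0,0,0,0,0,0,0,0]

```text
time: 43.55
tool_pos: [467.6, 169.5, 281.9]
tcp_rot: [3.141, 0.0, -0.234]
contact_force: [1.0, -0.5, -1.1]
grip_width: 49.2
finger_force: 30.0
```

Emit:
servo_tool:
  linear:
    - [0.004,0.28,0]
    - [0.004,0.28,0]
    - [0.004,0.28,0]
    - [0.004,0.28,0]
    - [0.004,0.28,0]
    - [0.004,0.169,0]
    - [0,0,0]
    - [0,0,0]
  spin: [0,0,0,0,0,0,-0.083,-0.082]

```text
time: 44.55
tool_pos: [399.9, -135.8, 281.5]
tcp_rot: [-3.141, 0.001, 0.028]
contact_force: [-0.1, 0.6, -0.2]
grip_width: 49.6
finger_force: 30.0
```

```bash
python3 - <<'E'
from plant import monitor, optics
import pickle; from h import *
o=monitor.get_obs();print(o["time"],o["tool_pos"].round(1),o["tcp_rot"].round(4),o["grip_width"])
c=optics.capture("wrist");pickle.dump(c,open("w9.pkl","wb"));crop(c["frame"],170,0,300,225,2,"w9.png")
E
```

```text
44.55 [ 399.9 -135.8  281.5] [-3.1413e+00  7.0000e-04  2.8100e-02] 49.61228543123592
```

View pics/w9.png

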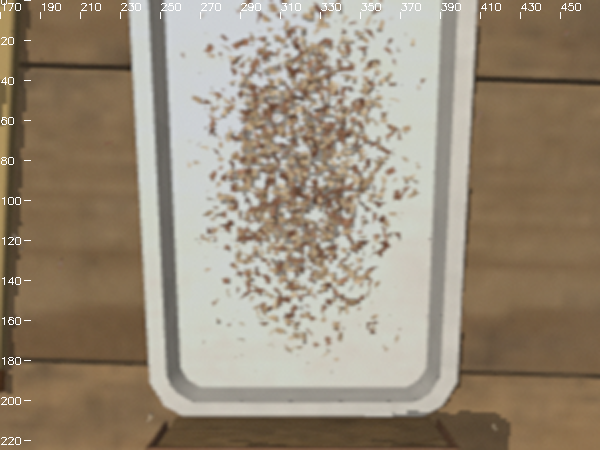

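The picture shows the tray rim: left edge (236,0)–(245,185), right edge (408,0)–(400,180), near edge at row 207. The sander's far top edge is just visible at row 209, with corners at about (256,209) and (390,209).

```bash
python3 - <<'E'
import pickle; from h import *
w=pickle.load(open("w9.pkl","rb"))
P=lambda X,Y,z:plane(w,(170+X/2,Y/2),z)[:2]
z=17
l0,l1,r0,r1,n=P(132,0,z),P(150,370,z),P(476,0,z),P(461,360,z),P(306,415,z)
for a,b in((l0,l1),(r0,r1)): print(a,b,np.arctan2(*(a-b)[::-1]))
print("width",np.hypot(*(l0-r0)),"near",n,"centre far pts",(l0+r0)/2,(l1+r1)/2)
a=.025;e=np.array([np.cos(a),np.sin(a)]);print("centre",n+118*e)
print("sander far edge", P(172,419,281.5-6+27),P(440,419,302.5))
E
```

```text
[572.06046322 -55.63742149] [409.22303397 -59.76089762] 0.025317245013068642
[ 576.50063666 -206.47773293] [ 418.77301419 -213.34185386] 0.04349138374941306
width 150.90564831357528 near [ 388.82122521 -137.73578899] centre far pts [ 574.28054994 -131.05757721] [ 413.99802408 -136.55137574]
centre [ 506.78435213 -134.78609627]
sander far edge [ 449.54183253 -112.90356645] [ 450.85778997 -156.77253162]
```

Emit:
servo_tool:
  linear:
    - [0.175,0.002,0.1]
    - [0.175,0.002,0.1]
    - [0.175,0.002,0.15]
    - [0,0,0.25]
    - [0,0,0.25]
    - [0,0,0.25]
    - [0,0,0.1]
    - [0,0,0]
  spin: [0,0,0,0,0,0,0,0]

```text
time: 45.6
tool_pos: [504.1, -133.2, 40.2]
tcp_rot: [-3.14, 0.004, 0.024]
contact_force: [-0.1, -0.0, -0.7]
grip_width: 49.8
finger_force: 30.0
```

Emit:
servo_tool:
  linear:
    - [0,0,0.07]
    - [0,0,0.05]
    - [0,0,0.02]
    - [0,0,0.01]
    - [0,0,0.01]
    - [0,0,0]
    - [0,0,0]
    - [0,0,0]
  spin: [0,0,0,0,0,0,0,0]

```text
time: 46.6
tool_pos: [505.4, -133.8, 10.0]
tcp_rot: [3.141, -0.0, 0.025]
contact_force: [-0.9, 0.3, -0.6]
grip_width: 50.0
finger_force: 30.0
```

Emit:
servo_tool:
  linear:
    - [0,0,0.004]
    - [0,0,0.005]
    - [0,0,0]
    - [0,0,0]
    - [0,0,0]
    - [0,0,0]
    - [0,0,0]
    - [0,0,0]
  spin: [0,0,0,0,0,0,0,0]

```text
time: 47.6
tool_pos: [505.3, -133.8, 8.1]
tcp_rot: [3.142, -0.0, 0.025]
contact_force: [0.2, -0.5, -0.8]
grip_width: 49.7
finger_force: 30.0
```

Emit:
servo_tool:
  linear:
    - [0,0,0]
    - [0,0,0]
    - [0,0,0]
    - [0,0,-0.05]
    - [0,0,-0.15]
    - [0,0,-0.28]
    - [0,0,-0.28]
    - [0,0,-0.28]
  spin: [0,0,0,0,0,0,0,0]
  hand: 0.35

```text
time: 48.6
tool_pos: [505.0, -133.6, 218.8]
tcp_rot: [3.141, -0.001, 0.025]
contact_force: [1.1, -0.5, 0.3]
grip_width: 62.0
finger_force: 0.0
```

Emit:
servo_tool:
  linear:
    - [-0.2,0.25,0]
    - [-0.2,0.25,0]
    - [-0.2,0.25,0]
    - [0,0.25,0]
    - [0,0.25,0]
    - [0,0,0]
    - [0,0,0]
    - [0,0,0]
  spin: [0,0,0,0,0,0,0,0]

```text
time: 49.6
tool_pos: [394.7, -381.8, 216.5]
tcp_rot: [-3.141, -0.0, 0.027]
contact_force: [-0.4, -0.2, 0.0]
grip_width: 61.8
finger_force: 0.0
```

```bash
python3 - <<'E'
from plant import optics
import pickle; from h import *
d={n:optics.capture(n) for n in("top","scene")};pickle.dump(d,open("d1.pkl","wb"))
crop(d["top"]["frame"],180,185,200,145,4,"t1.png");crop(d["scene"]["frame"],180,170,220,160,3,"s1.png")
E
```

```text
(no output)
```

View pics/t1.png

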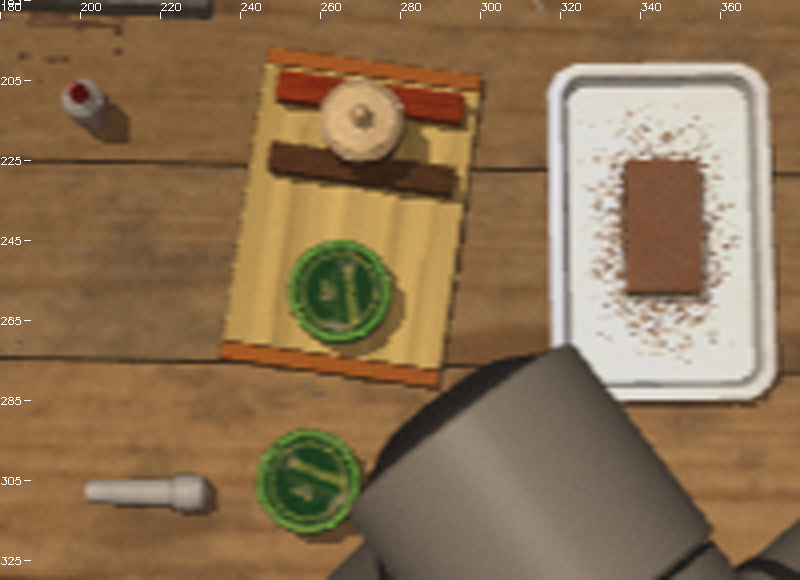

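View pics/s1.png

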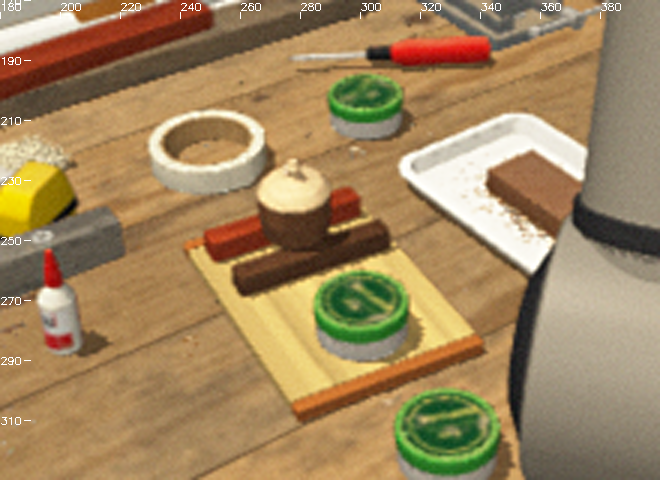

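Both views show everything in place. In the top crop, the box stands across the parallel bearers at (270,214), the wax is at (265,258), the sander at (346,242) is centred and lengthwise in the tray, and the glue still stands at (200,209). I'm handing the job in.

```bash
python3 -c "
from plant import workorder;print(workorder.close_job())"
```

```text
the job is handed in; nothing more can be done
None
```

The job is handed in at about 50 s: the box stands across both bearers on the board's back half, the wax is on the front half, the sander lies lengthwise in the tray, the glue was not moved, and nothing is held; the final pictures show all of it in place, but the hand-in gave no verdict.

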